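# Check a flip mount's flap and hold it at its balance point

## Task

Check the flip mount's flap: take it by the handle bar, swing it gently over from the side where it lies right onto its far stop so that its other face shows, still gripping the bar there for about a second, and then bring it back up to its over-centre balance point, standing upright midway between the two stops. Finish while still gripping and holding the flap upright there, without having let it fall either way, and leave everything round the mount standing where it is.

Things in the scene. Friction and masses are not known exactly. Their poses are not given: they have to be found in the camera images.
- flip_stand: flip mount, fixed to the table: dark steel base plate 130 (x) x 80 (y) x 10 mm with two aluminium bearing cheeks (outer faces 112 mm apart, 88 mm high) that carry the hinged flap between them, and two rubber-covered stop rods at y = +36 and y = -36 mm, 93 mm high. Origin: centre of the underside of the base; z up; own x axis along the hinge; the flap swings in the plane of own y and z, towards +y or -y
- hinge (a point): a point on the hinge axis, midway between the cheeks, 70 mm above the table; the axis is horizontal, along the flip mount's x axis
- bar (a point): middle of the handle bar, a straight round bar 12 mm in diameter parallel to the hinge axis, 125 mm from it, at the free edge of the flap on two 8 mm stems; 60 mm of bar are free between the stems and 41 mm between the bar and the edge of the flap plate. With the flap lying on a stop the bar is about 148 mm above the table, upright 195 mm
- plate (a point): centre of the flap plate, 43 mm from the hinge axis: dark steel, 84 mm wide, 8 mm thick, reaching from 8 to 78 mm from the axis; a bright disc on one face, a grey disc on the other. The whole flap weighs about 0.25 kg
- flap (a joint): hinge of the flap in rad: 0 = upright, which is the balance point (its centre of mass stands right above the hinge); positive leans towards own +y of the flip mount, negative towards own -y; stops at +0.9 and -0.9. The hinge runs nearly without friction, so that the flap falls onto a stop unless held. It starts lying at the +0.9 stop
- sample_block: bystander: small black sample holder with a block on it, 46x52x29 mm, loose beside the flip mount; origin at the centre of its underside
- optic_carton: bystander: small upright carton, 32x48x66 mm, loose beside the flip mount; origin at the centre of its underside
- holder: bystander: black cylindrical post holder, 40x32x61 mm, loose beside the flip mount; origin at the centre of its underside
- beam_block: bystander: black finned plate on a foot, 50x50x76 mm, loose on the other half of the table; origin at the centre of its underside
Things that resemble listed ones, but are neither listed nor needed, are in the scene too. Leave any blue look-alike of the flip_stand alone.

How it is judged (in metres and radians):
On the way:
1. the flap lies against its far stop, still gripped (value of joint flap below -0.82 rad and contact force between the fingers and flip_stand above 1 N), for 0.3 s.
At the end, for the whole second after the job is handed in: the flap stands at its balance point, upright within 0.09 rad (5 degrees), at rest (under 0.1 rad/s) and gripped by the fingers with more than 1 N; the four bystanders stand upright within 20 mm of where they were (value of joint flap between -0.09 and 0.09 rad and velocity of joint flap between -0.1 and 0.1 rad/s and contact force between the fingers and flip_stand above 1 N and distance of each of sample_block, optic_carton, holder, beam_block from where it was at the start of the episode below 0.02 m and angle between each of sample_block, optic_carton, holder, beam_block's own z axis and vertical below 0.2 rad); the arm keeps its last pose, push and grip.
It fails at once if the flap falls or is thrown (turns faster than 4.5 rad/s) (velocity of joint flap above 4.5 rad/s or velocity of joint flap below -4.5 rad/s).
It fails at once if the sample block is pushed away or knocked over (distance of sample_block from where it was at the start of the episode above 0.02 m or angle between sample_block's own z axis and vertical above 0.2 rad).
It fails at once if the carton is pushed away or knocked over (distance of optic_carton from where it was at the start of the episode above 0.02 m or angle between optic_carton's own z axis and vertical above 0.2 rad).
It fails at once if the post holder is pushed away or knocked over (distance of holder from where it was at the start of the episode above 0.02 m or angle between holder's own z axis and vertical above 0.2 rad).
It fails at once if the beam block is pushed away or knocked over (distance of beam_block from where it was at the start of the episode above 0.02 m or angle between beam_block's own z axis and vertical above 0.2 rad).
It also fails if it takes over 45 s, if anything falls off the work surface, if the arm or the gripper's body presses on something with over 40 N, if the wrist force passes 120 N, or if a joint passes its speed limit or range.

## Robot

A 6-joint arm with a two-finger parallel gripper is mounted at the origin on a cart in front of the work surface, level with it; the furniture and walls round the work are solid. World frame = base frame: x ahead of the robot, y to its left, z up, the work surface at z = 0. Lengths are in mm, angles in rad, forces in N, time in s.
With the tool pointing down it reaches from about 350 to 875 mm from the base axis. Payload 4.2 kg.
Tool frame: the origin (TCP) lies midway between the tips of the shut fingers; the grasp point (between the pads) lies 19 mm behind it; z points along the fingers, y is the line along which they close (so a half turn about z gives the same grasp; the last joint's range is limited). The gripper opens to 85 mm and grips with 20 to 120 N. Pads are 22 mm wide; open, the fingers measure 114 mm over their backs; the gripper's body (76 mm by 85 mm) begins 54 mm behind the grasp point. The pads swing forward as they close: fully open they stand 13 mm farther back than shut.
Start: joints at [-0.867, 0.385, 0.008, 0, -1.194, -0.259], TCP at [268.935, -564.157, 231.312] pointing down, gripper open.
Joint ranges: [-3.14, 3.14], [-1.21, 2.06], [-1.07, 1.41], [-3.16, 2.05], [-2.99, -0.16], [-3.1, 3.1]. Speed limits (rad/s): [2.79, 2.79, 3.14, 3.14, 3.14, 3.14].

## Interface

Orientations are given as a unit quaternion [x, y, z, w].
In Python, from bench import sensors, get_image, camera_params, job_done gives the robot as it stands.
- The arm moves only by the tool servo_tool, never from a script. Its argument "motion" is a list of rows, each an object with "travel": the shift along the tool's x, y, z as a fraction of full scale, a list of three; "rot": the turn, a rotation vector about the tool's x, y, z as a fraction of full scale, a list of three; "hand": the opening, from 0 (shut) to 1 (fully open). In form: [{"travel": [x, y, z], "rot": [wx, wy, wz], "hand": hand}, ...]. A call has 1 to 10 rows; each row shifts and turns the commanded pose from where the row before left it, along the tool's axes as they then stand; what a row does not reach is not made up. Full scale, the value 1, is 25 cm for a shift and 360 degrees for a turn. A row lasts 1/12 s, in which the tool goes at most 41.7 mm and 7.16 degrees, less where a joint would pass 70% of its speed; a pose out of reach is approached as far as the arm can. A call with a number of a shift or a turn outside -1 to 1 is refused whole. A call with a gripper value outside its range is refused whole. The fingers move at their own pace and stop on an object; the grip force is fixed at half the most. Time passes only in rows, so rows that do not move let the fingers close. It gives the time, the measured TCP pose, the force, the opening and the grip force at its end, in the units of the state.
- sensors.read_state(): the state, without advancing time (a new reading comes with each control period).
- get_image(name): name is "side" or "top"; returns (picture, depth): 480x640x3 uint8, red, green, blue; 480x640 float32, mm along the optical axis (not along the pixel's ray), 0 where there is no reading.
- camera_params(name): a dict with "camera_matrix" (3x3 intrinsics, pixels), "dist" ([k1, k2, p1, p2, k3] as OpenCV has them; the pictures are not rectified), "R" (3x3) and "t" (3): a world point X has camera coordinates R X + t. Camera axes: x right, y down, z forward; pixel columns grow to the right and rows downward; lengths in mm; the calibration is good to about 2 mm. A picture is of the moment at which its call begins. camera_params takes no time and is no camera call.
- job_done(): hands the job in; it is judged then, once.
The state is a dict: "clock": time; "joints": joint angles; "joint_vel": joint speeds; "joint_efforts": joint torques, N m; "position": TCP position; "ee_rot": TCP orientation; "contact_force": force on the tool from outside, world axes, zero at the start; "wrist_torque": the same for the moment, N m; "gripper_width": finger opening in mm; "grasp_force": force on a finger pad.
Only numpy, scipy, OpenCV 4.12 (cv2) and the standard library are available. Lean on these libraries where they do the work, as an engineer would, in place of code of your own. Each camera call takes 0.05 s, during which the arm holds its last target. There are 200 camera calls.

## Working session

There is one attempt and no reset: what is moved stays moved. The work goes in short steps, Python scripts to look and compute and a tool call to move; the robot and the scene stay as the last step left them, time stands still between calls to the robot, and variables do not carry over. Pictures are saved under pics/ and viewed, at most 10 in all, crops included, and the job is handed in when it is done.

Besides the shell and the picture viewer there is one more tool, called after "Call:" as name(argument=value, ...), one argument or row to a line, values as JSON. servo_tool: Moves the arm, as the interface text tells. Its arguments: {"type":"object","properties":{"motion":{"type":"array"}},"required":["motion"]}

```bash
mkdir -p pics; cat > h.py <<'E'
import numpy as np, cv2
from bench import sensors, get_image, camera_params, job_done
def P(n):
    c=camera_params(n); return [np.array(c[k],float) for k in("camera_matrix","dist","R","t")]
def ray(n,uv):
    K,d,R,t=P(n); q=cv2.undistortPoints(np.array([[uv]],float),K,d)[0,0]
    return -R.T@t.ravel(), R.T@np.array([q[0],q[1],1])
def onz(n,uv,z):
    o,r=ray(n,uv); return o+r*(z-o[2])/r[2]
def dep(n,uv,D):
    o,r=ray(n,uv); u,v=map(int,uv); w=D[v-2:v+3,u-2:u+3]; w=w[w>0]
    return o+r*np.median(w) if len(w) else None
E
python3 - <<'E'
from h import *
for n in("side","top"):
    im,D=get_image(n); cv2.imwrite(f"pics/{n}0.png",im[:,:,::-1]); np.savez(f"{n}0.npz",im=im,D=D)
    K,d,R,t=P(n); print(n,-R.T@t.ravel(),R[2],K[0,0])
print(sensors.read_state())
E
```

```text
side [ 186.751446   1172.82600031 1207.8337852 ] [ 0.19688659 -0.73028203 -0.65415887] 590.3713273038851
top [ 411.65038978  -31.3250062  1294.22262787] [ 0.08300477 -0.00716171 -0.99652342] 479.088788707767
{'clock': 0.1, 'joints': array([-8.67380682e-01,  3.85476905e-01,  6.74931326e-03, -4.10379125e-04,
       -1.19399667e+00, -2.58612507e-01]), 'joint_vel': array([-0.00050792, -0.00029385,  0.0046119 ,  0.00139554,  0.00161612,
        0.0014625 ]), 'joint_efforts': array([-2.79477426e-04, -3.93320560e+01,  1.88929421e+01,  4.19794455e+00,
       -2.60881628e-03, -1.24460527e-06]), 'position': array([ 268.71554113, -563.70443664,  230.33113016]), 'ee_rot': array([-2.20498750e-01,  9.75386762e-01,  9.42826960e-04, -2.76927708e-04]), 'contact_force': array([ 0.65099117, -0.13284405,  0.26670741]), 'wrist_torque': array([-0.0252265 ,  0.00057994, -0.03132496]), 'grasp_force': 0.0, 'gripper_width': 85.46338116695875}
```

View pics/top0.png

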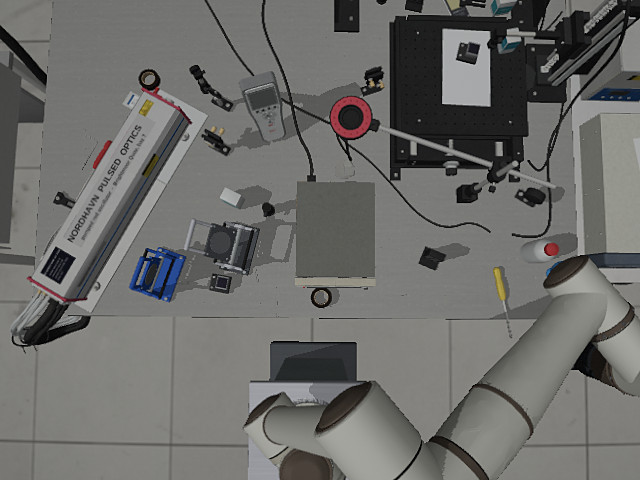

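View pics/side0.png

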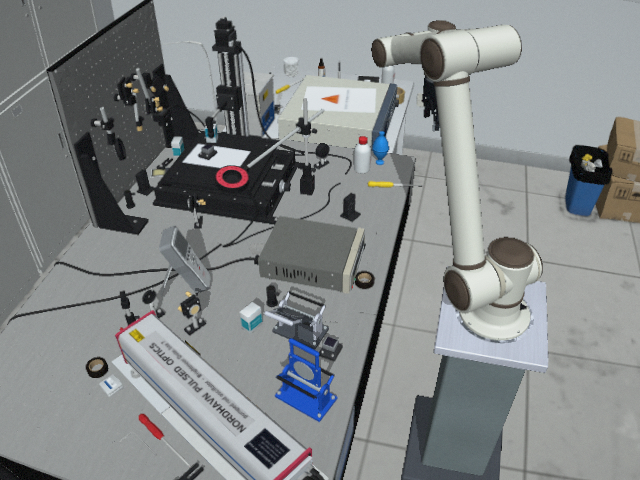

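The top view shows the steel flip mount at about (225,245), its handle bar at about (192,235). The side view shows it at about (297,315). Only the blue look-alike, at top (158,273) and side (307,375), could be mistaken for it, so I choose the grey one. The bystanders are the carton (230,197), the holder (268,210), the sample block (220,283) and the beam block (431,257). I'll check the choice in a close crop.

```bash
python3 - <<'E'
from h import *
a=np.load("top0.npz")["im"][185:305,125:285]; b=np.load("side0.npz")["im"][270:390,230:390]
a=cv2.resize(a,None,fx=5,fy=5,interpolation=cv2.INTER_CUBIC)
cv2.imwrite("pics/crop.png",a[:,:,::-1])
b=cv2.resize(b,None,fx=5,fy=5,interpolation=cv2.INTER_CUBIC)
cv2.imwrite("pics/crops.png",b[:,:,::-1])
E
```

```text
(no output)
```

View pics/crop.png

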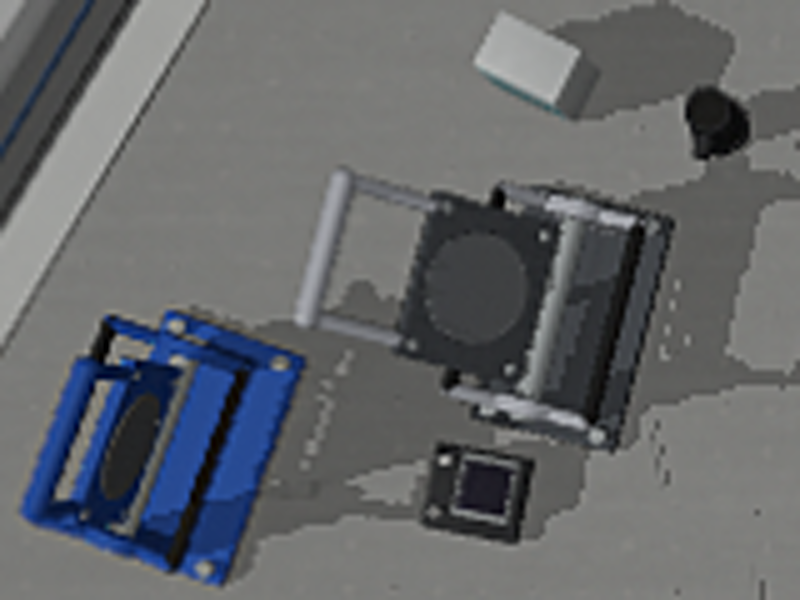

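View pics/crops.png

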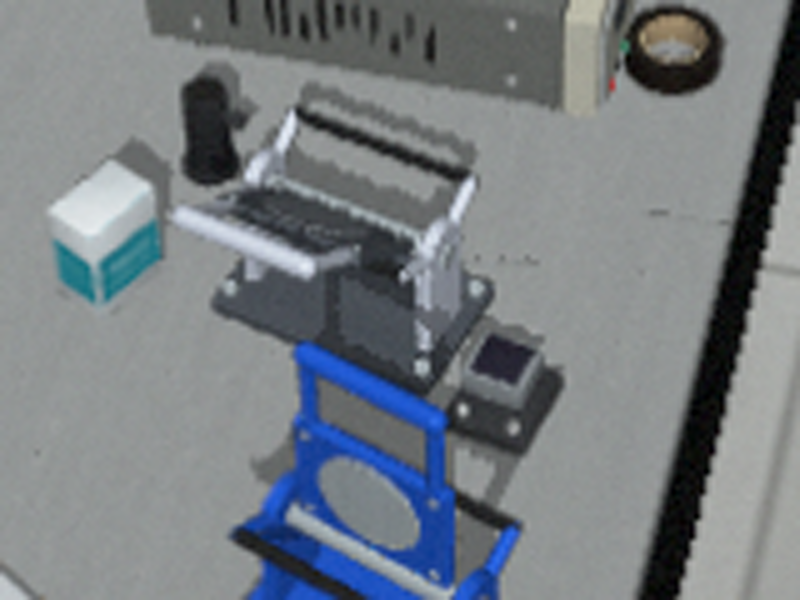

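The crop confirms the steel mount. In the top crop the bar runs from (341,178) to (308,320) and the hinge rod from (572,222) to (535,390). The grey disc faces up, and the blue look-alike stands off to the lower left.

```bash
python3 - <<'E'
from h import *
D=np.load("top0.npz")["D"]
c=lambda u,v:(125+(u-2)/5,185+(v-2)/5)
s=lambda u,v:(230+(u-2)/5,270+(v-2)/5)
for nm,p,z in[("barA",(341,178),152),("barB",(308,320),152),("hinA",(572,222),70),("hinB",(535,390),70),
 ("base1",(668,215),10),("base2",(612,447),10),("base3",(470,412),10),("cart",(535,50),66),("hold",(715,110),61),("samp",(485,488),25),("blueTop",(60,440),150),("blue2",(50,440),195),
 ("stopA",(635,225),93),("stopB",(590,425),93)]:
    print(nm,onz("top",c(*p),z).round(1),dep("top",c(*p),D))
for nm,p,z in[("barA",(180,213),150),("barB",(312,267),150),("blueA",(305,350),195),("blueB",(438,415),195),("carton",(100,185),66)]:
    print("side",nm,onz("side",s(*p),z).round(1))
E
```

```text
barA [560.8 279.9 152. ] [560.57303018 279.51770792 153.41838225]
barB [492.2 293.7 152. ] [492.12675393 293.57384933 152.34832695]
hinA [549.5 182.3  70. ] [548.45344724 180.64972322  79.68247348]
hinB [463.  199.4  70. ] [462.7500563  198.24457763  75.96417085]
base1 [560.5 141.1  10. ] [561.38962598 142.08323292   2.35307553]
base2 [435.3 168.7  10. ] [435.46833141 169.73268354   3.4155462 ]
base3 [453.4 245.3  10. ] [453.66781215 246.91851115   2.61047641]
cart [639.7 204.4  66. ] [639.32442304 203.9905364   68.027528  ]
hold [609.7 110.8  61. ] [609.82324478 110.91314723  60.36473883]
samp [412.9 233.2  25. ] [412.85342982 231.73307435  31.85560026]
blueTop [433.7 412.  150. ] [432.72467014 392.2430177  201.08726255]
blue2 [432.8 399.3 195. ] [432.69970283 397.27083288 200.06185281]
stopA [545.7 146.5  93. ] [546.10883847 147.04604328  89.13736699]
stopB [444.7 167.   93. ] [444.7454588  167.14671781  92.31873337]
side barA [564.  280.9 150. ]
side barB [492.4 298.  150. ]
side blueA [468.6 382.5 195. ]
side blueB [402.4 403.1 195. ]
side carton [641.1 201.8  66. ]
```

```bash
python3 - <<'E'
from h import *
D=np.load("top0.npz")["D"]
K,d,R,t=P("top"); v,u=np.mgrid[0:480:2,0:640:2]
q=cv2.undistortPoints(np.stack([u.ravel(),v.ravel()],-1).astype(float)[:,None],K,d)[:,0]
z=D[v,u].ravel(); X=(np.c_[q*z[:,None],z]-t.ravel())@R; X=X[z>0]
a=np.array([269,-564]);n=np.array([.289,.957]);w=X[:,:2]-a; s=w@n; e=w@np.array([-.957,.289])
for k in range(0,1000,100):
    m=(abs(e)<150)&(s>=k)&(s<k+100); print(k,X[m][:,2].max().round() if m.any() else None, np.percentile(X[m][:,2],98).round())
# surroundings on the +Y side behind bar
for y in range(300,520,40):
    m=(X[:,0]>480)&(X[:,0]<640)&(X[:,1]>=y)&(X[:,1]<y+40); print('y',y,X[m][:,2].max().round())
m=(X[:,0]>430)&(X[:,0]<600)&(X[:,1]>-40)&(X[:,1]<100); print('box',X[m][:,2].max())
E
```

```text
0 575.0 572.0
100 630.0 620.0
200 694.0 687.0
300 696.0 689.0
400 736.0 733.0
500 95.0 91.0
600 94.0 90.0
700 100.0 93.0
800 158.0 155.0
900 207.0 201.0
y 300 149.0
y 340 91.0
y 380 99.0
y 420 133.0
y 460 136.0
y 500 137.0
box 94.21922042381273
```

Call:
servo_tool(
  motion=[
    {"travel": [0,0,-0.16],"rot": [0,0,0.0174],"hand": 1},
    {"travel": [0,0,-0.16],"rot": [0,0,0.0174],"hand": 1},
    {"travel": [0,0,0],"rot": [0,0,0.0174],"hand": 1},
    {"travel": [0,0,0],"rot": [0,0,0.0174],"hand": 1},
    {"travel": [0,0,0],"rot": [0,0,0.0174],"hand": 1},
    {"travel": [0,0,0],"rot": [0,0,0.0174],"hand": 1},
    {"travel": [0,0,0],"rot": [0,0,0],"hand": 1},
  ],
)

```text
clock: 0.68
position: [268.8, -563.9, 310.7]
ee_rot: [0.106, 0.994, 0.001, -0.0]
contact_force: [-0.2, -0.2, -0.2]
gripper_width: 85.3
grasp_force: 0.0
```

Call:
servo_tool(
  motion=[
    {"travel": [-0.012,0.16,0],"rot": [0,0,0],"hand": 1},
    {"travel": [-0.012,0.16,0],"rot": [0,0,0],"hand": 1},
    {"travel": [-0.012,0.16,0],"rot": [0,0,0],"hand": 1},
    {"travel": [-0.012,0.16,0],"rot": [0,0,0],"hand": 1},
    {"travel": [-0.012,0.16,0],"rot": [0,0,0],"hand": 1},
    {"travel": [-0.012,0.16,0],"rot": [0,0,0],"hand": 1},
    {"travel": [-0.012,0.16,0],"rot": [0,0,0],"hand": 1},
    {"travel": [-0.012,0.16,0],"rot": [0,0,0],"hand": 1},
    {"travel": [-0.012,0.16,0],"rot": [0,0,0],"hand": 1},
    {"travel": [-0.012,0.16,0],"rot": [0,0,0],"hand": 1},
  ],
)

```text
clock: 1.52
position: [381.9, -177.5, 311.3]
ee_rot: [0.104, 0.995, 0.0, 0.0]
contact_force: [1.5, -0.7, 0.4]
gripper_width: 85.6
grasp_force: 0.0
```

Call:
servo_tool(
  motion=[
    {"travel": [-0.012,0.16,0],"rot": [0,0,0],"hand": 1},
    {"travel": [-0.012,0.16,0],"rot": [0,0,0],"hand": 1},
    {"travel": [-0.012,0.16,0],"rot": [0,0,0],"hand": 1},
    {"travel": [-0.012,0.16,0],"rot": [0,0,0],"hand": 1},
    {"travel": [-0.012,0.16,0],"rot": [0,0,0],"hand": 1},
    {"travel": [-0.012,0.16,0],"rot": [0,0,0],"hand": 1},
    {"travel": [-0.012,0.16,0],"rot": [0,0,0],"hand": 1},
    {"travel": [-0.012,0.16,0],"rot": [0,0,0],"hand": 1},
    {"travel": [-0.012,0.16,0],"rot": [0,0,0],"hand": 1},
    {"travel": [0,0,0],"rot": [0,0,0],"hand": 1},
  ],
)

```text
clock: 2.35
position: [485.4, 172.3, 309.8]
ee_rot: [0.101, 0.995, -0.0, -0.0]
contact_force: [0.3, -0.1, 0.0]
gripper_width: 85.1
grasp_force: 0.0
```

Call:
servo_tool(
  motion=[
    {"travel": [-0.0172,0.1205,0],"rot": [0,0,0],"hand": 1},
    {"travel": [-0.0172,0.1205,0],"rot": [0,0,0],"hand": 1},
    {"travel": [-0.0172,0.1205,0],"rot": [0,0,0],"hand": 1},
    {"travel": [-0.0172,0.1205,0],"rot": [0,0,0],"hand": 1},
    {"travel": [0,0,0.14],"rot": [0,0,0],"hand": 1},
    {"travel": [0,0,0.14],"rot": [0,0,0],"hand": 1},
    {"travel": [0,0,0.14],"rot": [0,0,0],"hand": 1},
    {"travel": [0,0,0],"rot": [0,0,0],"hand": 1},
  ],
)

```text
clock: 3.02
position: [521.8, 278.7, 198.0]
ee_rot: [0.105, 0.994, -0.005, -0.007]
contact_force: [-0.4, -0.2, -0.7]
gripper_width: 85.3
grasp_force: 0.0
```

```bash
python3 - <<'E'
from h import *
im,D=get_image("side"); im=im[200:380,200:420]
cv2.imwrite("pics/s1.png",cv2.resize(im,None,fx=3.3,fy=3.3,interpolation=cv2.INTER_CUBIC)[:,:,::-1])
print(sensors.read_state()["joints"])
E
```

```text
[ 7.62217281e-01  3.58620444e-01 -1.06995461e-01 -6.18578810e-04
 -1.11489695e+00 -2.54201043e+00]
```

View pics/s1.png

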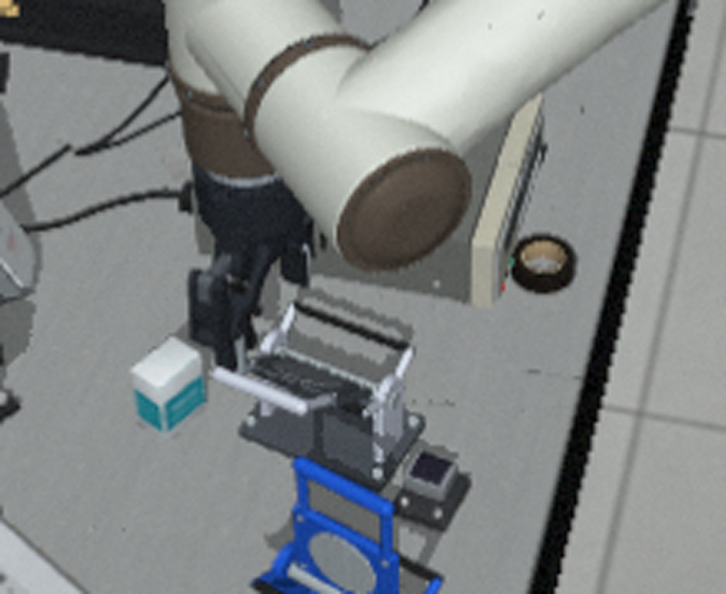

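```bash
python3 - <<'E'
from h import *
from scipy.spatial.transform import Rotation as Ro
s=sensors.read_state(); T=s["position"]; R=Ro.from_quat(s["ee_rot"]).as_matrix(); print(T,s["ee_rot"],R.round(3))
K,d,Rc,t=P("side")
pr=lambda X:((cv2.projectPoints(np.array([X],float),cv2.Rodrigues(Rc)[0],t,K,d)[0].ravel()-[200,200])*3.3).round()
for y in(-57,-43,43,57):
  for x in(-11,11): print(y,x,pr(T+R@[x,y,-13]))
print("bar",pr([526.5,286.8,148]),pr([560.8,279.9,148]),pr([492.2,293.7,148]))
b=np.array([526.5,286.8,129]); print((R.T@(b-T)/250).round(4))
E
```

```text
[524.13024571 279.67584941 202.41101008] [ 0.10444386  0.99451888 -0.00352365 -0.00335606] [[-0.978  0.208 -0.007]
 [ 0.208  0.978 -0.006]
 [ 0.006 -0.008 -1.   ]]
-57 -11 [289. 261.]
-57 11 [316. 270.]
-43 -11 [280. 273.]
-43 11 [307. 283.]
43 -11 [220. 353.]
43 11 [247. 363.]
57 -11 [209. 366.]
57 11 [237. 377.]
bar [263. 388.] [221. 372.] [306. 403.]
[-0.0051  0.0321  0.2934]
```

Call:
servo_tool(
  motion=[
    {"travel": [-0.005,0.032,0],"rot": [0,0,0],"hand": 1},
    {"travel": [0,0,0.06],"rot": [0,0,0],"hand": 1},
    {"travel": [0,0,0.06],"rot": [0,0,0],"hand": 1},
    {"travel": [0,0,0.06],"rot": [0,0,0],"hand": 1},
    {"travel": [0,0,0.06],"rot": [0,0,0],"hand": 1},
    {"travel": [0,0,0.04],"rot": [0,0,0],"hand": 1},
    {"travel": [0,0,0],"rot": [0,0,0],"hand": 1},
    {"travel": [0,0,0],"rot": [0,0,0],"hand": 1},
  ],
)

```text
clock: 3.73
position: [530.0, 289.6, 137.9]
ee_rot: [0.105, 0.994, 0.001, 0.001]
contact_force: [-0.7, -0.7, 1.0]
gripper_width: 85.6
grasp_force: 0.0
```

Call:
servo_tool(
  motion=[
    {"travel": [0.01,-0.014,0.035],"rot": [0,0,0],"hand": 1},
    {"travel": [0,0,0],"rot": [0,0,0],"hand": 1},
    {"travel": [0,0,0],"rot": [0,0,0],"hand": 1},
    {"travel": [0,0,0],"rot": [0,0,0],"hand": 0.4},
    {"travel": [0,0,0],"rot": [0,0,0],"hand": 0.4},
    {"travel": [0,0,0],"rot": [0,0,0],"hand": 0.4},
  ],
)

```text
clock: 4.23
position: [526.0, 286.0, 127.9]
ee_rot: [0.105, 0.994, 0.0, 0.0]
contact_force: [0.4, -0.6, -0.0]
gripper_width: 51.5
grasp_force: 0.0
```

```bash
python3 - <<'E'
from h import *
im,D=get_image("side"); im=im[260:360,220:340]
cv2.imwrite("pics/s2.png",cv2.resize(im,None,fx=6,fy=6,interpolation=cv2.INTER_CUBIC)[:,:,::-1])
s=sensors.read_state(); print(s["position"],s["contact_force"],s["gripper_width"])
E
```

```text
[525.92823643 285.99384132 127.82677684] [-0.41209249  0.37921252 -1.00834852] 43.91335340072976
```

View pics/s2.png

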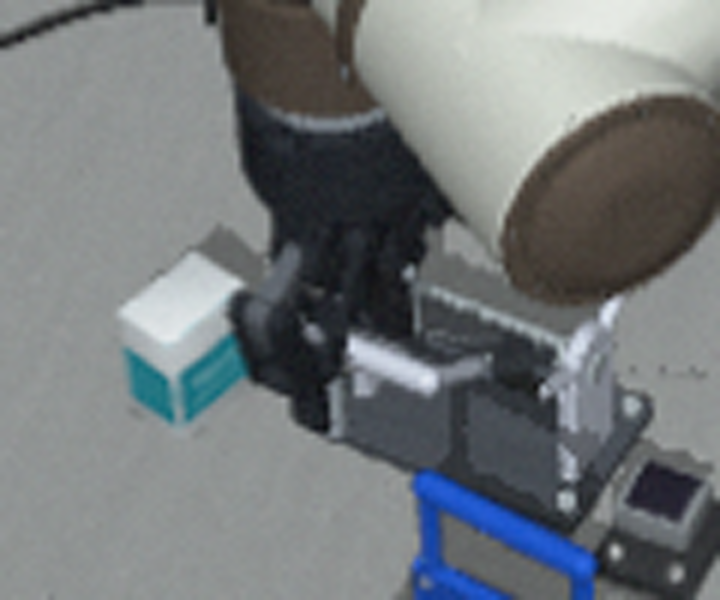

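The near finger stands in front of the bar's middle (at about (300,350) in the crop), and the bar runs between the fingers. Next I close the gripper.

Call:
servo_tool(
  motion=[
    {"travel": [0,0,0],"rot": [0,0,0],"hand": 0.3},
    {"travel": [0,0,0],"rot": [0,0,0],"hand": 0.2},
    {"travel": [0,0,0],"rot": [0,0,0],"hand": 0.1},
    {"travel": [0,0,0],"rot": [0,0,0],"hand": 0},
    {"travel": [0,0,0],"rot": [0,0,0],"hand": 0},
    {"travel": [0,0,0],"rot": [0,0,0],"hand": 0},
    {"travel": [0,0,0],"rot": [0,0,0],"hand": 0},
  ],
)

```text
clock: 4.87
position: [526.2, 286.5, 128.0]
ee_rot: [0.105, 0.994, 0.001, 0.001]
contact_force: [-0.0, 2.6, 2.2]
gripper_width: 9.7
grasp_force: 58.5
```

Call:
servo_tool(
  motion=[
    {"travel": [0,-0.0144,-0.0173],"rot": [0,0,0],"hand": 0},
    {"travel": [0,-0.0152,-0.0167],"rot": [0,0,0],"hand": 0},
    {"travel": [0,-0.0159,-0.016],"rot": [0,0,0],"hand": 0},
    {"travel": [0,-0.0166,-0.0152],"rot": [0,0,0],"hand": 0},
    {"travel": [0,-0.0173,-0.0145],"rot": [0,0,0],"hand": 0},
    {"travel": [0,-0.0179,-0.0137],"rot": [0,0,0],"hand": 0},
    {"travel": [0,-0.0185,-0.0129],"rot": [0,0,0],"hand": 0},
    {"travel": [0,-0.0191,-0.012],"rot": [0,0,0],"hand": 0},
    {"travel": [0,-0.0196,-0.0112],"rot": [0,0,0],"hand": 0},
    {"travel": [0,-0.02,-0.0102],"rot": [0,0,0],"hand": 0},
  ],
)

```text
clock: 5.7
position: [516.5, 244.6, 164.3]
ee_rot: [0.105, 0.994, 0.002, 0.001]
contact_force: [-5.0, 7.4, 5.3]
gripper_width: 9.7
grasp_force: 58.3
```

Call:
servo_tool(
  motion=[
    {"travel": [0,0,0],"rot": [0,0,0],"hand": 0},
    {"travel": [0,0,0],"rot": [0,0,0],"hand": 0},
  ],
)

```text
clock: 5.87
position: [516.4, 244.3, 164.5]
ee_rot: [0.105, 0.994, 0.002, 0.001]
contact_force: [-4.1, 6.6, 6.0]
gripper_width: 10.0
grasp_force: 58.8
```

Call:
servo_tool(
  motion=[
    {"travel": [0,-0.0205,-0.0094],"rot": [0,0,0],"hand": 0},
    {"travel": [0,-0.0209,-0.0084],"rot": [0,0,0],"hand": 0},
    {"travel": [0,-0.0213,-0.0075],"rot": [0,0,0],"hand": 0},
    {"travel": [0,-0.0216,-0.0065],"rot": [0,0,0],"hand": 0},
    {"travel": [0,-0.0218,-0.0055],"rot": [0,0,0],"hand": 0},
    {"travel": [0,-0.0221,-0.0045],"rot": [0,0,0],"hand": 0},
    {"travel": [0,-0.0222,-0.0036],"rot": [0,0,0],"hand": 0},
    {"travel": [0,-0.0224,-0.0026],"rot": [0,0,0],"hand": 0},
    {"travel": [0,-0.0225,-0.0015],"rot": [0,0,0],"hand": 0},
    {"travel": [0,-0.0225,-0.0005],"rot": [0,0,0],"hand": 0},
  ],
)

```text
clock: 6.7
position: [504.0, 189.7, 176.4]
ee_rot: [0.105, 0.994, 0.0, -0.0]
contact_force: [-4.1, 2.4, 6.2]
gripper_width: 9.8
grasp_force: 61.8
```

Call:
servo_tool(
  motion=[
    {"travel": [0,0,0],"rot": [0,0,0],"hand": 0},
  ],
)

```text
clock: 6.78
position: [503.8, 188.8, 176.4]
ee_rot: [0.106, 0.994, -0.0, -0.001]
contact_force: [-4.7, 2.0, 7.4]
gripper_width: 9.6
grasp_force: 61.9
```

Call:
servo_tool(
  motion=[
    {"travel": [0,-0.0225,0.0005],"rot": [0,0,0],"hand": 0},
    {"travel": [0,-0.0225,0.0015],"rot": [0,0,0],"hand": 0},
    {"travel": [0,-0.0224,0.0026],"rot": [0,0,0],"hand": 0},
    {"travel": [0,-0.0222,0.0036],"rot": [0,0,0],"hand": 0},
    {"travel": [0,-0.0221,0.0045],"rot": [0,0,0],"hand": 0},
    {"travel": [0,-0.0218,0.0055],"rot": [0,0,0],"hand": 0},
    {"travel": [0,-0.0216,0.0065],"rot": [0,0,0],"hand": 0},
    {"travel": [0,-0.0213,0.0075],"rot": [0,0,0],"hand": 0},
    {"travel": [0,-0.0209,0.0084],"rot": [0,0,0],"hand": 0},
    {"travel": [0,-0.0205,0.0094],"rot": [0,0,0],"hand": 0},
  ],
)

```text
clock: 7.62
position: [492.6, 135.7, 162.1]
ee_rot: [0.106, 0.994, -0.0, -0.001]
contact_force: [-4.0, 2.7, 3.0]
gripper_width: 10.2
grasp_force: 62.3
```

Call:
servo_tool(
  motion=[
    {"travel": [0,0,0],"rot": [0,0,0],"hand": 0},
  ],
)

```text
clock: 7.7
position: [492.5, 135.3, 161.8]
ee_rot: [0.106, 0.994, -0.001, -0.001]
contact_force: [-3.8, 1.7, 2.5]
gripper_width: 10.0
grasp_force: 62.3
```

Call:
servo_tool(
  motion=[
    {"travel": [0,-0.02,0.0102],"rot": [0,0,0],"hand": 0},
    {"travel": [0,-0.0196,0.0112],"rot": [0,0,0],"hand": 0},
    {"travel": [0,-0.0191,0.012],"rot": [0,0,0],"hand": 0},
    {"travel": [0,-0.0185,0.0129],"rot": [0,0,0],"hand": 0},
    {"travel": [0,-0.0179,0.0137],"rot": [0,0,0],"hand": 0},
    {"travel": [0,-0.0173,0.0145],"rot": [0,0,0],"hand": 0},
    {"travel": [0,-0.0166,0.0152],"rot": [0,0,0],"hand": 0},
    {"travel": [0,-0.0159,0.016],"rot": [0,0,0],"hand": 0},
    {"travel": [0,-0.0152,0.0167],"rot": [0,0,0],"hand": 0},
    {"travel": [0,0,0],"rot": [0,0,0],"hand": 0},
  ],
)

```text
clock: 8.53
position: [485.0, 97.0, 130.8]
ee_rot: [0.105, 0.994, -0.0, -0.001]
contact_force: [-2.4, 3.5, -1.1]
gripper_width: 10.1
grasp_force: 61.2
```

Call:
servo_tool(
  motion=[
    {"travel": [0,-0.007,0.0086],"rot": [0,0,0],"hand": 0},
    {"travel": [0,-0.005,0.006],"rot": [0,0,0],"hand": 0},
    {"travel": [0,0,0],"rot": [0,0,0],"hand": 0},
    {"travel": [0,0,0],"rot": [0,0,0],"hand": 0},
    {"travel": [0,0,0],"rot": [0,0,0],"hand": 0},
    {"travel": [0,0,0],"rot": [0,0,0],"hand": 0},
  ],
)

```text
clock: 9.03
position: [484.8, 95.6, 129.0]
ee_rot: [0.105, 0.994, 0.001, 0.0]
contact_force: [-6.8, 5.8, 4.7]
gripper_width: 10.0
grasp_force: 61.9
```

```bash
python3 - <<'E'
from h import *
im,D=get_image("side"); im=im[230:370,220:380]
cv2.imwrite("pics/s3.png",cv2.resize(im,None,fx=4.2,fy=4.2,interpolation=cv2.INTER_CUBIC)[:,:,::-1])
s=sensors.read_state(); print(s["position"],s["contact_force"],s["gripper_width"],s["grasp_force"])
E
```

```text
[484.8138951   95.56716671 128.95854993] [-7.05214986  6.63955562  4.34653477] 9.947408951823132 61.862831711769104
```

View pics/s3.png

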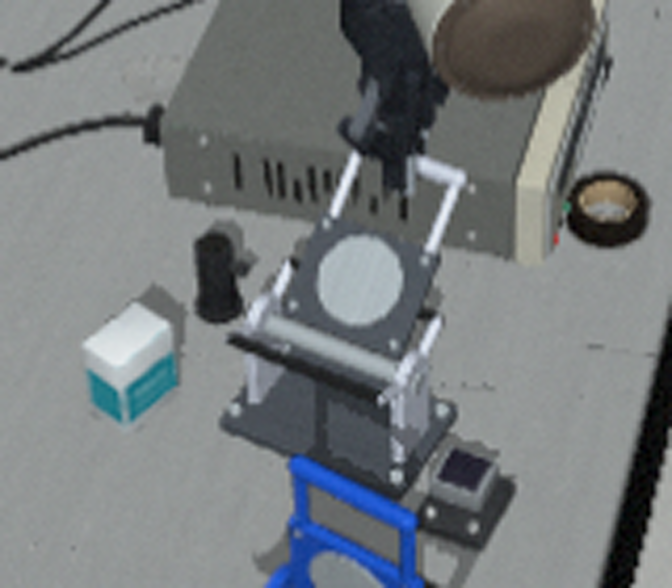

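The bright disc now faces up, at about (360,280), and the flap lies on the far rod with the bar still between the fingers. I'll hold there with slightly more push.

Call:
servo_tool(
  motion=[
    {"travel": [0,-0.004,0.005],"rot": [0,0,0],"hand": 0},
    {"travel": [0,0,0],"rot": [0,0,0],"hand": 0},
    {"travel": [0,0,0],"rot": [0,0,0],"hand": 0},
    {"travel": [0,0,0],"rot": [0,0,0],"hand": 0},
    {"travel": [0,0,0],"rot": [0,0,0],"hand": 0},
    {"travel": [0,0,0],"rot": [0,0,0],"hand": 0},
    {"travel": [0,0,0],"rot": [0,0,0],"hand": 0},
    {"travel": [0,0,0],"rot": [0,0,0],"hand": 0},
  ],
)

```text
clock: 9.75
position: [484.9, 95.5, 128.9]
ee_rot: [0.105, 0.994, 0.001, 0.001]
contact_force: [-10.2, 9.5, 11.6]
gripper_width: 9.6
grasp_force: 62.6
```

Call:
servo_tool(
  motion=[
    {"travel": [0,0.0204,-0.0243],"rot": [0,0,0],"hand": 0},
    {"travel": [0,0.0152,-0.0167],"rot": [0,0,0],"hand": 0},
    {"travel": [0,0.0159,-0.016],"rot": [0,0,0],"hand": 0},
    {"travel": [0,0.0166,-0.0152],"rot": [0,0,0],"hand": 0},
    {"travel": [0,0.0173,-0.0145],"rot": [0,0,0],"hand": 0},
    {"travel": [0,0.0179,-0.0137],"rot": [0,0,0],"hand": 0},
    {"travel": [0,0.0185,-0.0129],"rot": [0,0,0],"hand": 0},
    {"travel": [0,0.0191,-0.012],"rot": [0,0,0],"hand": 0},
    {"travel": [0,0.0196,-0.0112],"rot": [0,0,0],"hand": 0},
    {"travel": [0,0.02,-0.0102],"rot": [0,0,0],"hand": 0},
  ],
)

```text
clock: 10.58
position: [494.6, 137.3, 165.3]
ee_rot: [0.105, 0.994, -0.001, 0.001]
contact_force: [-0.8, -5.5, 3.3]
gripper_width: 9.9
grasp_force: 59.2
```

Call:
servo_tool(
  motion=[
    {"travel": [0,0,0],"rot": [0,0,0],"hand": 0},
  ],
)

```text
clock: 10.67
position: [494.8, 137.9, 165.6]
ee_rot: [0.105, 0.994, -0.0, 0.001]
contact_force: [-1.4, -5.1, 6.9]
gripper_width: 9.6
grasp_force: 59.5
```

Call:
servo_tool(
  motion=[
    {"travel": [0,0.0205,-0.0084],"rot": [0,0,0],"hand": 0},
    {"travel": [0,0.0209,-0.0074],"rot": [0,0,0],"hand": 0},
    {"travel": [0,0.0213,-0.0065],"rot": [0,0,0],"hand": 0},
    {"travel": [0,0.0216,-0.0055],"rot": [0,0,0],"hand": 0},
    {"travel": [0,0.0218,-0.0045],"rot": [0,0,0],"hand": 0},
    {"travel": [0,0.0221,-0.0037],"rot": [0,0,0],"hand": 0},
    {"travel": [0,0.0222,-0.003],"rot": [0,0,0],"hand": 0},
    {"travel": [0,0.0224,-0.002],"rot": [0,0,0],"hand": 0},
    {"travel": [0,0.0225,-0.0012],"rot": [0,0,0],"hand": 0},
    {"travel": [0,0.0225,-0.0005],"rot": [0,0,0],"hand": 0},
  ],
)

```text
clock: 11.5
position: [507.5, 191.9, 177.3]
ee_rot: [0.105, 0.994, 0.001, 0.003]
contact_force: [0.5, -3.9, 5.6]
gripper_width: 9.7
grasp_force: 61.6
```

Call:
servo_tool(
  motion=[
    {"travel": [0,0,0],"rot": [0,0,0],"hand": 0},
    {"travel": [0,0,0],"rot": [0,0,0],"hand": 0},
    {"travel": [0,0,0],"rot": [0,0,0],"hand": 0},
    {"travel": [0,0,0],"rot": [0,0,0],"hand": 0},
  ],
)

```text
clock: 11.83
position: [507.5, 191.9, 177.3]
ee_rot: [0.105, 0.994, 0.001, 0.003]
contact_force: [-0.4, -2.2, 7.7]
gripper_width: 10.0
grasp_force: 61.8
```

```bash
python3 - <<'E'
from h import *
im,D=get_image("side"); im=im[230:370,220:380]
cv2.imwrite("pics/s4.png",cv2.resize(im,None,fx=4.2,fy=4.2,interpolation=cv2.INTER_CUBIC)[:,:,::-1])
s=sensors.read_state(); print(s["clock"],s["position"],abs(s["joint_vel"]).max(),s["grasp_force"])
E
```

```text
11.8833 [507.50194193 191.83209434 177.30553405] 0.0011406290005643975 61.77665948867798
```

View pics/s4.png

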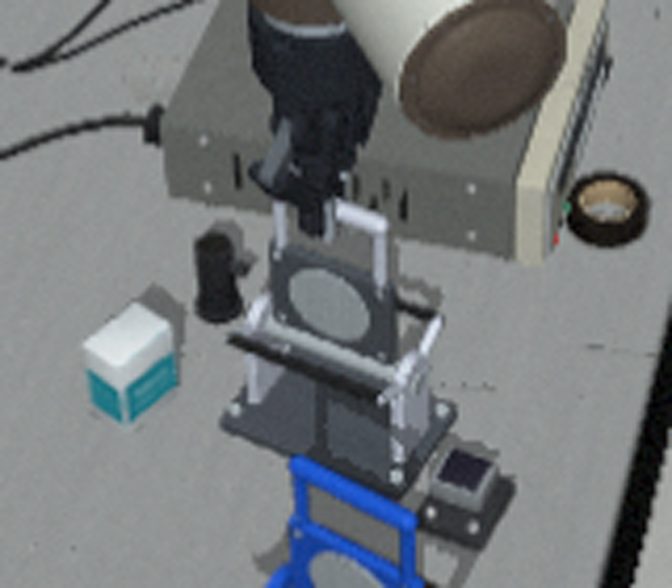

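The flap stands upright with its bar at about (330,212) in the fingers, and the carton, holder and sample block are where they were. I'm handing it in.

```bash
python3 -c "
from h import *
print(job_done())"
```

```text
the job is handed in; nothing more can be done
None
```

The flap was swung onto its far stop and held there, gripped, for about a second. It was then brought back and handed in upright (about 0.01 rad off by tool position), still gripped at about 60 N; the carton, post holder and sample block had not moved in the last picture, and the beam block was outside that crop but the arm did not go near it after passing over.

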